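Load the boat caddy with reel spools in reverse order

TASK

Move the four spare reel spools from the wooden holder to the dark grey boat caddy, one on each post, in reverse order: the spool that is nearest the holder's white end block goes on the caddy's post farthest from the caddy's own white end block, the next one on the post next to that, and so on, so that the spool farthest from the holder's white block ends up beside the caddy's white block. Leave each spool upright, fully down over its post, released and at rest.

Things in the scene. Friction and masses are not known exactly. Their poses are not given: they have to be found in the camera images.
- spool_red_mid (a point): Centre (half-way up) of the red spare reel spool: a loose anodised aluminium tube standing upright, 42 mm outside diameter, 48 mm tall, with a 29 mm bore right through it, about 90 g; a silver band and a shallow groove near the top. Its z axis is the bore's axis. It starts over the post of the pad of its own colour.
- spool_blue_mid (a point): Centre (half-way up) of the blue spare reel spool: a loose anodised aluminium tube standing upright, 42 mm outside diameter, 48 mm tall, with a 29 mm bore right through it, about 90 g; a silver band and a shallow groove near the top. Its z axis is the bore's axis. It starts over the post of the pad of its own colour.
- spool_green_mid (a point): Centre (half-way up) of the green spare reel spool: a loose anodised aluminium tube standing upright, 42 mm outside diameter, 48 mm tall, with a 29 mm bore right through it, about 90 g; a silver band and a shallow groove near the top. Its z axis is the bore's axis. It starts over the post of the pad of its own colour.
- spool_yellow_mid (a point): Centre (half-way up) of the yellow spare reel spool: a loose anodised aluminium tube standing upright, 42 mm outside diameter, 48 mm tall, with a 29 mm bore right through it, about 90 g; a silver band and a shallow groove near the top. Its z axis is the bore's axis. It starts over the post of the pad of its own colour.
- pad_red: Red pad, 56 mm square, 4 mm thick, fixed on the wooden holder (board 330 x 68 x 18 mm), with an 8 mm thick post 16 mm high; the red spool starts on it. Origin: centre of its underside. Its x axis runs along the holder towards the holder's white end block (22 mm tall, 51 mm beyond the last pad's centre). The four pads stand in a row 66 mm apart, order varying.
- pad_blue: Blue pad, 56 mm square, 4 mm thick, fixed on the wooden holder (board 330 x 68 x 18 mm), with an 8 mm thick post 16 mm high; the blue spool starts on it. Origin: centre of its underside. Its x axis runs along the holder towards the holder's white end block (22 mm tall, 51 mm beyond the last pad's centre). The four pads stand in a row 66 mm apart, order varying.
- pad_green: Green pad, 56 mm square, 4 mm thick, fixed on the wooden holder (board 330 x 68 x 18 mm), with an 8 mm thick post 16 mm high; the green spool starts on it. Origin: centre of its underside. Its x axis runs along the holder towards the holder's white end block (22 mm tall, 51 mm beyond the last pad's centre). The four pads stand in a row 66 mm apart, order varying.
- pad_yellow: Yellow pad, 56 mm square, 4 mm thick, fixed on the wooden holder (board 330 x 68 x 18 mm), with an 8 mm thick post 16 mm high; the yellow spool starts on it. Origin: centre of its underside. Its x axis runs along the holder towards the holder's white end block (22 mm tall, 51 mm beyond the last pad's centre). The four pads stand in a row 66 mm apart, order varying.
- caddy: Dark grey boat caddy, fixed: a bar 330 (x) x 68 (y) x 22 (z) mm with four aluminium posts, 8 mm thick, 16 mm high, at x = -99, -33, 33, 99 mm, y = 0, each in a paler disc. Origin: centre of its underside, on the bench; x runs along the row. A spool fully down rests on the bar's top, its centre 46 mm above this origin. It has a white block at one end and a black one at the other.
- block_white: White end block of the caddy, 14 x 68 x 18 mm, fixed on top of the bar at one end or the other: 157 mm from the caddy's origin towards its +x or its -x; the other end has a black block. Origin: centre of its underside.

How it is judged:
At the end, for the whole second after the job is handed in: Each spool is on its own caddy post in reverse order (posts lie 256, 190, 124, 58 mm from the caddy's white block): within 12 mm of the post along and across the caddy, fully down (centre 41 to 50 mm above the caddy's underside), upright within 0.12 rad, at rest (y of spool_red_mid in the frame of caddy between -0.012 and 0.012 m and z of spool_red_mid in the frame of caddy between 0.041 and 0.05 m and angle between each of spool_red_mid, spool_blue_mid, spool_green_mid, spool_yellow_mid's own z axis and vertical below 0.12 rad and linear speed of each of spool_red, spool_blue, spool_green, spool_yellow below 0.02 m/s and ((x of each of pad_blue, pad_green, pad_yellow in the frame of pad_red below 0.033 m and horizontal distance between spool_red_mid and block_white between 0.244 and 0.268 m) or (x of each of pad_blue, pad_green, pad_yellow in the frame of pad_red below 0.099 m and x of any of pad_blue, pad_green, pad_yellow in the frame of pad_red above 0.033 m and horizontal distance between spool_red_mid and block_white between 0.178 and 0.202 m) or (x of each of pad_blue, pad_green, pad_yellow in the frame of pad_red below 0.165 m and x of any of pad_blue, pad_green, pad_yellow in the frame of pad_red above 0.099 m and horizontal distance between spool_red_mid and block_white between 0.112 and 0.136 m) or (x of each of pad_blue, pad_green, pad_yellow in the frame of pad_red below 0.231 m and x of any of pad_blue, pad_green, pad_yellow in the frame of pad_red above 0.165 m and horizontal distance between spool_red_mid and block_white between 0.046 and 0.07 m)) and y of spool_blue_mid in the frame of caddy between -0.012 and 0.012 m and z of spool_blue_mid in the frame of caddy between 0.041 and 0.05 m and ((x of each of pad_red, pad_green, pad_yellow in the frame of pad_blue below 0.033 m and horizontal distance between spool_blue_mid and block_white between 0.244 and 0.268 m) or (x of each of pad_red, pad_green, pad_yellow in the frame of pad_blue below 0.099 m and x of any of pad_red, pad_green, pad_yellow in the frame of pad_blue above 0.033 m and horizontal distance between spool_blue_mid and block_white between 0.178 and 0.202 m) or (x of each of pad_red, pad_green, pad_yellow in the frame of pad_blue below 0.165 m and x of any of pad_red, pad_green, pad_yellow in the frame of pad_blue above 0.099 m and horizontal distance between spool_blue_mid and block_white between 0.112 and 0.136 m) or (x of each of pad_red, pad_green, pad_yellow in the frame of pad_blue below 0.231 m and x of any of pad_red, pad_green, pad_yellow in the frame of pad_blue above 0.165 m and horizontal distance between spool_blue_mid and block_white between 0.046 and 0.07 m)) and y of spool_green_mid in the frame of caddy between -0.012 and 0.012 m and z of spool_green_mid in the frame of caddy between 0.041 and 0.05 m and ((x of each of pad_red, pad_blue, pad_yellow in the frame of pad_green below 0.033 m and horizontal distance between spool_green_mid and block_white between 0.244 and 0.268 m) or (x of each of pad_red, pad_blue, pad_yellow in the frame of pad_green below 0.099 m and x of any of pad_red, pad_blue, pad_yellow in the frame of pad_green above 0.033 m and horizontal distance between spool_green_mid and block_white between 0.178 and 0.202 m) or (x of each of pad_red, pad_blue, pad_yellow in the frame of pad_green below 0.165 m and x of any of pad_red, pad_blue, pad_yellow in the frame of pad_green above 0.099 m and horizontal distance between spool_green_mid and block_white between 0.112 and 0.136 m) or (x of each of pad_red, pad_blue, pad_yellow in the frame of pad_green below 0.231 m and x of any of pad_red, pad_blue, pad_yellow in the frame of pad_green above 0.165 m and horizontal distance between spool_green_mid and block_white between 0.046 and 0.07 m)) and y of spool_yellow_mid in the frame of caddy between -0.012 and 0.012 m and z of spool_yellow_mid in the frame of caddy between 0.041 and 0.05 m and ((x of each of pad_red, pad_blue, pad_green in the frame of pad_yellow below 0.033 m and horizontal distance between spool_yellow_mid and block_white between 0.244 and 0.268 m) or (x of each of pad_red, pad_blue, pad_green in the frame of pad_yellow below 0.099 m and x of any of pad_red, pad_blue, pad_green in the frame of pad_yellow above 0.033 m and horizontal distance between spool_yellow_mid and block_white between 0.178 and 0.202 m) or (x of each of pad_red, pad_blue, pad_green in the frame of pad_yellow below 0.165 m and x of any of pad_red, pad_blue, pad_green in the frame of pad_yellow above 0.099 m and horizontal distance between spool_yellow_mid and block_white between 0.112 and 0.136 m) or (x of each of pad_red, pad_blue, pad_green in the frame of pad_yellow below 0.231 m and x of any of pad_red, pad_blue, pad_green in the frame of pad_yellow above 0.165 m and horizontal distance between spool_yellow_mid and block_white between 0.046 and 0.07 m))); the robot touches nothing.
It also fails if it takes over 99 s, if anything falls off the work surface, if the arm or the gripper's body presses on something with over 40 N, if the wrist force passes 120 N, or if a joint passes its speed limit or range.

ROBOT

A 6-joint arm with a two-finger parallel gripper is mounted at the origin on the work surface. World frame = base frame: x ahead of the robot, y to its left, z up, the work surface at z = 0. Lengths are in m, angles in rad, forces in N, time in s.
With the tool pointing down it reaches from about 0.25 to 0.725 m from the base axis. Payload 4 kg.
Tool frame: the origin (TCP) lies midway between the tips of the shut fingers; the grasp point (between the pads) lies bot.tcp_to_grasp behind it (bot.tcp_to_grasp is the distance from the TCP to the grasp point, in m); z points along the fingers, y is the line along which they close (so a half turn about z gives the same grasp; the last joint's range is limited). The gripper opens to 85 mm and grips with 20 to 120 N. Pads are 22 mm wide; open, the fingers measure 114 mm over their backs; the gripper's body (76 mm by 85 mm) begins 54 mm behind the grasp point. The pads swing forward as they close: fully open they stand 13 mm farther back than shut.
Start: joints at [-1.242, 0.241, 0.005, 1.335, 0, 1.571], TCP at [0.161, -0.473, 0.204] pointing down, gripper open.
Joint ranges: [-2.72, 2.72], [-1.05, 1.87], [-1.09, 1.28], [-1.99, 2.15], [-1.42, 1.44], [-3.14, 3.14]. Speed limits (rad/s): [2.79, 2.79, 3.14, 3.14, 3.14, 3.14].

INTERFACE

Orientations are given as a unit quaternion [x, y, z, w].
In Python, from workcell import readout, camera, bot gives the robot as it stands. The module is installed in compiled form; this text tells all that it offers.
- The arm moves only by the tool jog_arm, never from a script. Its argument "motion" is a list of rows, each an object of numbers: "x", "y", "z": the shift along the tool's x, y, z in mm; "spin": the turn about the tool's z in degrees; "fingers": the closure, from -1 (fully open) to 1 (shut). A call has 1 to 8 rows; each row is the pose to reach, as a shift and turn from the pose commanded when the call began, along the tool's axes at that moment; what a row does not reach only later rows make up. A row lasts 1/8 s, in which the tool goes at most 62.5 mm and 10.7 degrees, less where a joint would pass 70% of its speed; a pose out of reach is approached as far as the arm can. A call with a gripper value outside its range is refused whole. The fingers move at their own pace and stop on an object; the grip force is fixed at half the most. Time passes only in rows, so rows that repeat a pose let the fingers close. It gives the time, the measured TCP pose, the force, the opening and the grip force at its end, in the units of the state.
- readout.get_obs(): the state, without advancing time (a new reading comes with each control period).
- camera(name): name is "scene" or "side" or "wrist"; returns a dict with "pixels" (420x560x3 uint8, red, green, blue), "K" (3x3 intrinsics, pixels), "rvec" (rotation vector, rad) and "tvec" (3), from world to camera coordinates, as OpenCV has them. Camera axes: x right, y down, z forward; pixel columns grow to the right and rows downward; lengths in m; the calibration is good to about 2 mm. The wrist camera is an equidistant fisheye: a pixel r from the principal point sees the ray r / f radians off the axis. A picture is of the moment at which its call begins. There is no depth.
- bot.job_done(): hands the job in; it is judged then, once.
The state is a dict: "clock": time; "joint_pos": joint angles; "joint_vel": joint speeds; "tau": joint torques, N m; "eef_pos": TCP position; "tool_rot": TCP orientation; "ft_force": force on the tool from outside, world axes, zero at the start; "ft_torque": the same for the moment, N m; "grip_width": finger opening in m; "grasp_force": force on a finger pad.
Only numpy, scipy, OpenCV 4.12 (cv2) and the standard library are available. Lean on these libraries where they do the work, as an engineer would, in place of code of your own. Each camera call takes 0.05 s, during which the arm holds its last target. There are 200 camera calls.

## Working session

There is one attempt and no reset: what is moved stays moved. The work goes in short steps, Python scripts to look and compute and a tool call to move; the robot and the scene stay as the last step left them, time stands still between calls to the robot, and variables do not carry over. Pictures are saved under pics/ and viewed, at most 14 in all, crops included, and the job is handed in when it is done.

Besides the shell and the picture viewer there is one more tool, called after ">>>" by a JSON object that holds its "api" and its "payload", one argument or row to a line. jog_arm: Moves the arm, as the interface text tells. Its arguments: {"type":"object","properties":{"motion":{"type":"array"}},"required":["motion"]}

```bash
mkdir -p pics
python3 - <<'E'
from workcell import readout, camera, bot
import cv2
o=readout.get_obs(); print({k:o[k] for k in ("clock","eef_pos","tool_rot","grip_width","joint_pos")}, bot.tcp_to_grasp)
for n in ("scene","side"):
    c=camera(n); cv2.imwrite(f"pics/{n}0.png",c["pixels"][:,:,::-1]); print(n,c["K"],c["rvec"],c["tvec"])
E
```

```text
{'clock': 0.0, 'eef_pos': array([ 0.16121871, -0.47256553,  0.20280592]), 'tool_rot': array([ 9.86514901e-01,  1.63668064e-01, -1.85698213e-04, -1.03976010e-03]), 'grip_width': 0.08536918895191185, 'joint_pos': array([-1.24200439e+00,  2.41431845e-01,  3.73028364e-03,  1.33520703e+00,
       -2.60870955e-05,  1.57077267e+00])} 0.0187
scene [[507.0325182    0.         285.887532  ]
 [  0.         507.0325182  215.42741098]
 [  0.           0.           1.        ]] [ 1.95694123  1.67354179 -0.59754393] [-0.06656427 -0.39464487  1.28270413]
side [[487.08436531   0.         275.27717192]
 [  0.         487.08436531 210.0796691 ]
 [  0.           0.           1.        ]] [ 0.95235653 -2.47479542  1.03313115] [0.38236759 0.31033466 0.58514616]
```

View pics/scene0.png

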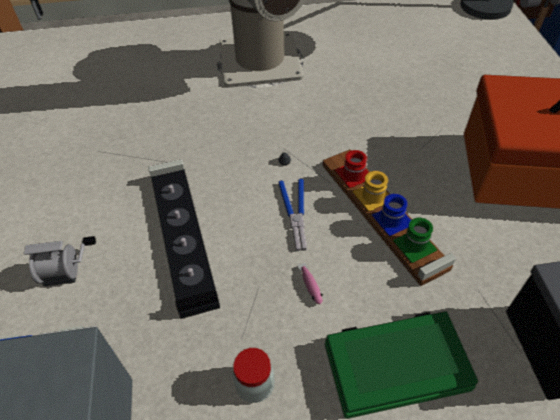

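View pics/side0.png

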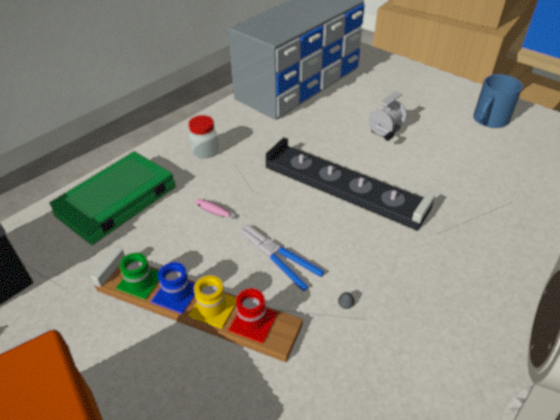

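Scene: spool tops are red (356,157), yellow (375,178), blue (396,203) and green (420,230). The holder's white block is at (435,267), next to green. The caddy's white block is at (167,170), with posts at (172,190), (177,216), (184,242) and (190,273). So the mapping is green→farthest, then blue, yellow, and red beside the white block. In the side view the white blocks are at (108,265) and (424,205).

```bash
cat > h.py <<'E'
import numpy as np, cv2
from workcell import readout, camera, bot
def ray(c,px,fish=False):
    K=c["K"]; R=cv2.Rodrigues(np.array(c["rvec"],float))[0]; t=np.array(c["tvec"]).ravel()
    a=np.array([(px[0]-K[0,2])/K[0,0],(px[1]-K[1,2])/K[1,1]])
    if fish:
        th=np.hypot(*a); d=np.r_[a/max(th,1e-9)*np.sin(th),np.cos(th)]
    else: d=np.r_[a,1]
    return -R.T@t, R.T@d
def onplane(c,px,z,fish=False):
    o,d=ray(c,px,fish); return (o+d*(z-o[2])/d[2])
def fit(P):  # 4 points in a row 66 mm apart -> fitted points, direction, residuals mm
    P=np.array(P)[:,:2]; s=np.array([-99,-33,33,99])/1000; m=P.mean(0)
    u=(s[:,None]*P).sum(0); u/=np.linalg.norm(u); F=m+s[:,None]*u
    return F,u,(P-F)*1000
E
python3 - <<'E'
from h import *
np.set_printoptions(precision=3,suppress=True)
S=camera("scene"); D=camera("side")
for nm,c,sp,po in (("scene",S,[(356,157),(375,178),(396,203),(420,230)],[(172,188),(177,214),(183,240),(190,271)]),("side",D,[(251,298),(210,287),(173,272),(134,263)],[(394,197),(361,184),(330,172),(301,160)])):
    for n,p,z in (("spools",sp,.07),("posttops",po,.034)):
        P=[onplane(c,q,z) for q in p]; F,u,r=fit(P); print(nm,n,"\n",F,u,np.degrees(np.arctan2(u[1],u[0])),"\n",r)
for c,n in((S,"scene"),(D,"side")):
    b=c["pixels"][:,:,::-1]
    x0,y0,x1,y1=(140,130,460,330) if n=="scene" else (80,130,440,370)
    cr=cv2.resize(b[y0:y1,x0:x1],None,fx=2.2,fy=2.2,interpolation=cv2.INTER_CUBIC); cv2.imwrite(f"pics/{n}crop.png",cr)
E
```

```text
scene spools 
 [[0.444 0.135]
 [0.506 0.157]
 [0.568 0.178]
 [0.631 0.2  ]] [0.944 0.329] 19.216345430838263 
 [[ 1.646  0.23 ]
 [-2.178  0.045]
 [-0.513 -0.756]
 [ 1.045  0.481]]
scene posttops 
 [[ 0.433 -0.22 ]
 [ 0.499 -0.21 ]
 [ 0.564 -0.201]
 [ 0.629 -0.191]] [0.99  0.142] 8.19194766292302 
 [[ 1.517  0.719]
 [ 2.026 -0.408]
 [-2.391 -0.446]
 [-1.152  0.135]]
side spools 
 [[0.439 0.13 ]
 [0.5   0.155]
 [0.562 0.179]
 [0.623 0.204]] [0.929 0.37 ] 21.713239488809943 
 [[ 3.875  1.146]
 [-0.076  2.45 ]
 [-0.036 -3.783]
 [-3.764  0.187]]
side posttops 
 [[ 0.424 -0.216]
 [ 0.489 -0.206]
 [ 0.555 -0.196]
 [ 0.62  -0.186]] [0.989 0.15 ] 8.629190986174518 
 [[ 0.112 -0.237]
 [ 0.203  0.018]
 [-0.332  0.738]
 [ 0.017 -0.519]]
```

View pics/scenecrop.png

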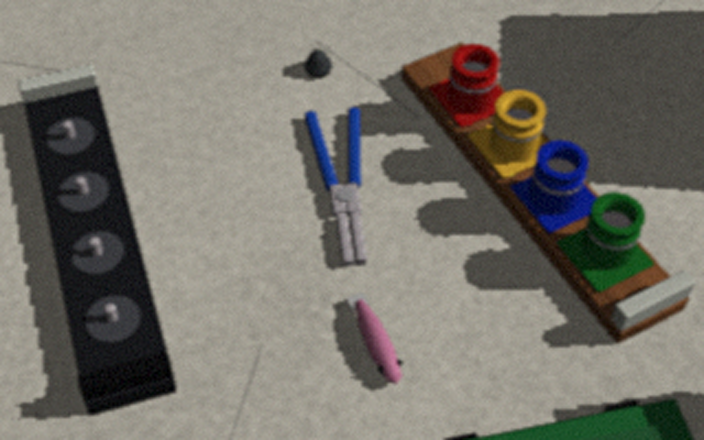

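The crop shows disc centres at (71,135), (83,191), (97,251), (112,318) and rim centres at red (474,62), yellow (519,110), blue (562,163), green (617,214). I'll look at the side crop too, to compare the two views.

View pics/sidecrop.png

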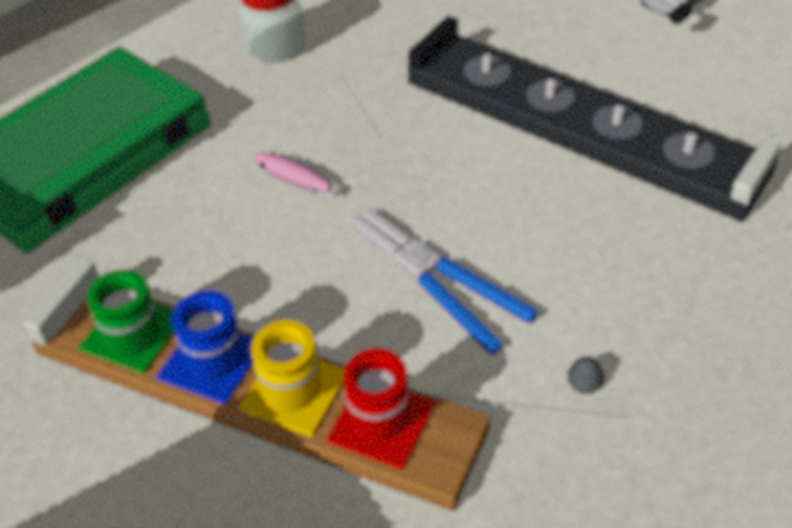

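The side crop shows rim centres at red (376,372), yellow (285,344), blue (204,315), green (121,292). The discs are at (689,150), (617,122), (550,96), (487,70).

Run:
```python
from h import *
np.set_printoptions(precision=3,suppress=True)
f=lambda L,x,y:[(x+a/2.2,y+b/2.2) for a,b in L]
out={}
for n,sp,di,o in (("scene",[(474,62),(519,110),(562,163),(617,214)],[(71,135),(83,191),(97,251),(112,318)],(140,130)),("side",[(376,372),(285,344),(204,315),(121,292)],[(689,150),(617,122),(550,96),(487,70)],(80,130))):
    c=camera(n)
    for k,p,z in (("spool",sp,.07),("disc",di,.022)):
        P=[onplane(c,q,z) for q in f(p,*o)]; F,u,r=fit(P); out[n,k]=F; print(n,k,"\n",F,np.degrees(np.arctan2(u[1],u[0])),"\n",r)
o=readout.get_obs(); R=cv2.Rodrigues(cv2.Rodrigues(np.eye(3))[0])[0]
from scipy.spatial.transform import Rotation as Ro
R=Ro.from_quat(o["tool_rot"]).as_matrix(); print(R)
for k in("spool","disc"):
    A=(out["scene",k]+out["side",k])/2; d=np.c_[A,np.full(4,.16)]-o["eef_pos"]; print(k,"\n",A,"\n",d@R*1000)
```

```text
scene spool 
 [[0.446 0.132]
 [0.508 0.155]
 [0.569 0.179]
 [0.631 0.203]] 20.972293497521317 
 [[ 2.304  1.441]
 [ 1.357  1.471]
 [ 0.889 -3.234]
 [-4.551  0.322]]
scene disc 
 [[ 0.432 -0.221]
 [ 0.497 -0.211]
 [ 0.563 -0.201]
 [ 0.628 -0.192]] 8.485223998966001 
 [[ 0.564  0.261]
 [ 0.332 -0.264]
 [-0.664 -0.004]
 [-0.231  0.006]]
side spool 
 [[0.438 0.131]
 [0.5   0.155]
 [0.561 0.179]
 [0.623 0.203]] 21.232463482529635 
 [[ 3.476  1.42 ]
 [ 1.858  1.511]
 [-1.075 -2.206]
 [-4.259 -0.726]]
side disc 
 [[ 0.429 -0.224]
 [ 0.495 -0.214]
 [ 0.56  -0.204]
 [ 0.625 -0.194]] 8.839129196022164 
 [[-0.098 -0.387]
 [ 0.298  0.217]
 [-0.311  0.725]
 [ 0.111 -0.555]]
[[ 0.946  0.323 -0.   ]
 [ 0.323 -0.946  0.001]
 [ 0.    -0.001 -1.   ]]
spool 
 [[0.442 0.132]
 [0.504 0.155]
 [0.565 0.179]
 [0.627 0.203]] 
 [[ 460.94  -481.583   43.76 ]
 [ 526.888 -484.191   43.762]
 [ 592.837 -486.8     43.764]
 [ 658.785 -489.408   43.766]]
disc 
 [[ 0.431 -0.223]
 [ 0.496 -0.213]
 [ 0.561 -0.203]
 [ 0.626 -0.193]] 
 [[ 335.709 -149.955   43.506]
 [ 400.67  -138.296   43.497]
 [ 465.632 -126.636   43.488]
 [ 530.594 -114.977   43.479]]
```

Both views agree to within a few millimetres. I'll start with green, moving above it in two stages.

>>> {"api": "jog_arm", "payload": {
  "motion": [
    {"x":48,"y":-37,"spin":-2},
    {"x":96,"y":-73,"spin":-2},
    {"x":144,"y":-110,"spin":-2},
    {"x":192,"y":-147,"spin":-2},
    {"x":240,"y":-183,"spin":-2},
    {"x":288,"y":-220,"spin":-2},
    {"x":336,"y":-257,"spin":-2},
    {"x":384,"y":-293,"spin":-2}
  ]
}}

```text
validation failed for argument at $.mo...
```

```bash
cat >> h.py <<'E'
from scipy.spatial.transform import Rotation as Ro
def go(x,y,z,ang):  # shift in tool axes (mm) and spin (deg) to the world target
    o=readout.get_obs(); R=Ro.from_quat(o["tool_rot"]).as_matrix(); d=(np.array([x,y,z])-o["eef_pos"])@R*1000
    a=np.degrees(np.arctan2(R[1,0],R[0,0])); print("t",round(o["clock"],2),"pos",o["eef_pos"].round(4),"ang",a.round(1),"j",np.round(o["joint_pos"],2),"-> shift",d.round(1),"spin",round(-(ang-a),1))
E
python3 -c "
from h import *
go(.6225,.2025,.15,21.1)"
```

```text
t 0.3 pos [ 0.1614 -0.473   0.2034] ang 18.8 j [-1.24  0.24  0.    1.34  0.    1.57] -> shift [ 654.5 -490.4   53.8] spin -2.3
```

>>> {"api": "jog_arm", "payload": {
  "motion": [
    {"x":48,"y":-37,"z":0,"spin":-2,"fingers":-1},
    {"x":96,"y":-73,"z":0,"spin":-2,"fingers":-1},
    {"x":144,"y":-110,"z":0,"spin":-2,"fingers":-1},
    {"x":192,"y":-147,"z":0,"spin":-2,"fingers":-1},
    {"x":240,"y":-183,"z":0,"spin":-2,"fingers":-1},
    {"x":288,"y":-220,"z":0,"spin":-2,"fingers":-1},
    {"x":336,"y":-257,"z":0,"spin":-2,"fingers":-1},
    {"x":384,"y":-293,"z":0,"spin":-2,"fingers":-1}
  ]
}}

```text
clock: 1.3
eef_pos: [0.4312, -0.0701, 0.204]
tool_rot: [0.983, 0.181, 0.0, 0.0]
ft_force: [1.3, -1.7, 0.1]
grip_width: 0.0854
grasp_force: 0.0
```

```bash
python3 -c "
from h import *
go(.6225,.2025,.15,21.1)"
```

```text
t 1.3 pos [ 0.4312 -0.0701  0.204 ] ang 20.9 j [-0.16  0.11 -0.15  1.31 -0.    2.62] -> shift [ 275.8 -186.7   54. ] spin -0.2
```

>>> {"api": "jog_arm", "payload": {
  "motion": [
    {"x":46,"y":-31,"z":0,"spin":0,"fingers":-1},
    {"x":92,"y":-62,"z":0,"spin":0,"fingers":-1},
    {"x":138,"y":-93,"z":10,"spin":0,"fingers":-1},
    {"x":184,"y":-124,"z":20,"spin":0,"fingers":-1},
    {"x":230,"y":-155,"z":40,"spin":0,"fingers":-1},
    {"x":276,"y":-187,"z":54,"spin":0,"fingers":-1},
    {"x":276,"y":-187,"z":54,"spin":0,"fingers":-1},
    {"x":276,"y":-187,"z":54,"spin":0,"fingers":-1}
  ]
}}

```text
clock: 2.3
eef_pos: [0.6212, 0.2008, 0.1491]
tool_rot: [0.983, 0.181, -0.001, 0.0]
ft_force: [0.1, -0.8, 0.9]
grip_width: 0.0854
grasp_force: 0.0
```

```bash
python3 -c "
from h import *
go(.6225,.2025,.15,21.1)
c=camera('wrist'); cv2.imwrite('pics/w1.png',c['pixels'][:,:,::-1]); print(c['K'],c['rvec'],c['tvec'])"
```

```text
t 2.3 pos [0.6212 0.2008 0.1491] ang 20.9 j [ 0.31  0.58  0.37  1.37 -0.    3.09] -> shift [ 1.9 -1.1 -0.9] spin -0.2
[[325.1922621    0.         275.60973297]
 [  0.         325.1922621  208.70410006]
 [  0.           0.           1.        ]] [-2.38502886  1.64275292  0.23702703] [-0.03401171  0.60284523  0.50947037]
```

View pics/w1.png

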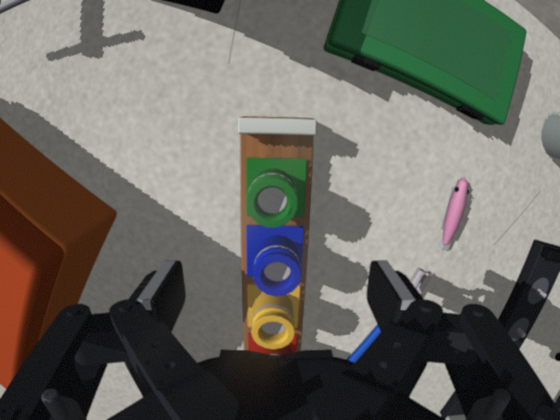

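The wrist view shows rim centres at green (272,197), blue (275,269) and yellow (273,326), with the board running vertically. I'll cast these rays.

```bash
python3 -c "
from h import *
c=camera('wrist')
for p,z in (((272,199),.07),((275,271),.07),((273,328),.07),((277,126),.04),((248,189),.07),((297,189),.07)): print(p,onplane(c,p,z,True).round(4))
"
```

```text
(272, 199) [0.6251 0.2046 0.07  ]
(275, 271) [0.5664 0.1797 0.07  ]
(273, 328) [0.5082 0.1596 0.07  ]
(277, 126) [0.6794 0.2209 0.04  ]
(248, 189) [0.626  0.2251 0.07  ]
(297, 189) [0.6397 0.189  0.07  ]
```

Wrist and two-view positions agree within 3 mm. Next I descend and grasp green, then lift.

>>> {"api": "jog_arm", "payload": {
  "motion": [
    {"x":4,"y":-2,"z":30,"spin":0,"fingers":-1},
    {"x":4,"y":-2,"z":70,"spin":0,"fingers":-1},
    {"x":4,"y":-2,"z":100,"spin":0,"fingers":-1},
    {"x":4,"y":-2,"z":117,"spin":0,"fingers":-1},
    {"x":4,"y":-2,"z":117,"spin":0,"fingers":-1},
    {"x":4,"y":-2,"z":117,"spin":0,"fingers":1},
    {"x":4,"y":-2,"z":117,"spin":0,"fingers":1},
    {"x":4,"y":-2,"z":117,"spin":0,"fingers":1}
  ]
}}

```text
clock: 3.4
eef_pos: [0.626, 0.2049, 0.0347]
tool_rot: [0.983, 0.181, 0.002, -0.0]
ft_force: [-0.1, 0.5, 2.1]
grip_width: 0.0388
grasp_force: 59.9
```

>>> {"api": "jog_arm", "payload": {
  "motion": [
    {"x":0,"y":0,"z":0,"spin":0,"fingers":1},
    {"x":0,"y":0,"z":0,"spin":0,"fingers":1},
    {"x":0,"y":0,"z":-15,"spin":0,"fingers":1},
    {"x":0,"y":0,"z":-40,"spin":0,"fingers":1},
    {"x":0,"y":0,"z":-75,"spin":0,"fingers":1},
    {"x":0,"y":0,"z":-90,"spin":0,"fingers":1},
    {"x":0,"y":0,"z":-90,"spin":0,"fingers":1},
    {"x":0,"y":0,"z":-90,"spin":0,"fingers":1}
  ]
}}

```text
clock: 4.4
eef_pos: [0.6238, 0.204, 0.1212]
tool_rot: [0.984, 0.181, -0.001, 0.0]
ft_force: [-0.9, 0.5, -1.1]
grip_width: 0.0386
grasp_force: 60.5
```

```bash
python3 -c "
from h import *
go(.626,-.193,.12,8.7)
c=camera('wrist'); cv2.imwrite('pics/w2.png',c['pixels'][:,:,::-1])"
```

```text
t 4.4 pos [0.6238 0.204  0.1212] ang 20.8 j [ 0.32  0.6   0.33  1.31 -0.    3.09] -> shift [-139.2  371.8    1.5] spin 12.1
```

View pics/w2.png

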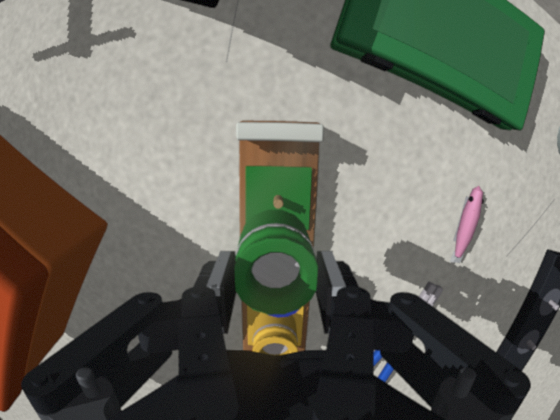

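Green is held upright, with its rim at (276,270). The holder post it left shows at (278,202). I'll carry it over the caddy's far post.

>>> {"api": "jog_arm", "payload": {
  "motion": [
    {"x":-20,"y":53,"z":0,"spin":2,"fingers":1},
    {"x":-40,"y":106,"z":0,"spin":4,"fingers":1},
    {"x":-60,"y":159,"z":0,"spin":6,"fingers":1},
    {"x":-80,"y":212,"z":0,"spin":8,"fingers":1},
    {"x":-100,"y":265,"z":0,"spin":10,"fingers":1},
    {"x":-120,"y":319,"z":0,"spin":12,"fingers":1},
    {"x":-139,"y":372,"z":0,"spin":12,"fingers":1},
    {"x":-139,"y":372,"z":0,"spin":12,"fingers":1}
  ]
}}

```text
clock: 5.45
eef_pos: [0.6257, -0.1974, 0.1206]
tool_rot: [0.997, 0.074, -0.001, 0.0]
ft_force: [1.0, 0.3, -0.4]
grip_width: 0.0381
grasp_force: 60.7
```

```bash
python3 -c "
from h import *
go(.626,-.193,.12,8.7)
c=camera('wrist'); cv2.imwrite('pics/w3.png',c['pixels'][:,:,::-1])
print(onplane(c,(276,270),readout.get_obs()['eef_pos'][2]+.0355,True))"
```

```text
t 5.45 pos [ 0.6257 -0.1974  0.1206] ang 8.5 j [-0.31  0.6   0.33  1.31 -0.    2.69] -> shift [ 1.  -4.3  0.6] spin -0.2
[ 0.62749735 -0.19775189  0.15623904]
```

View pics/w3.png

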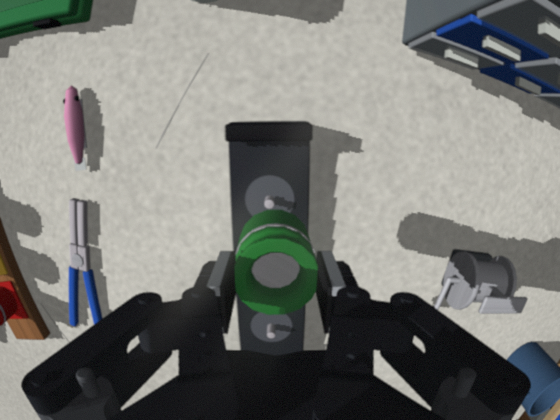

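The far post's disc is at (270,197) with the post at (270,202). The next disc is at (272,327).

```bash
python3 -c "
from h import *
c=camera('wrist')
for p,z in (((270,198),.022),((272,327),.022),((270,202),.038),((269,131),.038)): print(p,onplane(c,p,z,True).round(4))
"
```

```text
(270, 198) [ 0.626  -0.1903  0.022 ]
(272, 327) [ 0.4932 -0.2115  0.022 ]
(270, 202) [ 0.6269 -0.1904  0.038 ]
(269, 131) [ 0.6828 -0.1814  0.038 ]
```

>>> {"api": "jog_arm", "payload": {
  "motion": [
    {"x":0,"y":-6,"z":0,"spin":0,"fingers":1},
    {"x":0,"y":-6,"z":30,"spin":0,"fingers":1},
    {"x":0,"y":-6,"z":50,"spin":0,"fingers":1},
    {"x":0,"y":-6,"z":65,"spin":0,"fingers":1},
    {"x":0,"y":-6,"z":78,"spin":0,"fingers":1},
    {"x":0,"y":-6,"z":85,"spin":0,"fingers":1},
    {"x":0,"y":-6,"z":85,"spin":0,"fingers":1},
    {"x":0,"y":-6,"z":85,"spin":0,"fingers":1}
  ]
}}

```text
clock: 6.55
eef_pos: [0.6268, -0.1871, 0.0384]
tool_rot: [0.997, 0.077, 0.001, 0.0]
ft_force: [-0.2, -0.1, -0.6]
grip_width: 0.0382
grasp_force: 60.7
```

>>> {"api": "jog_arm", "payload": {
  "motion": [
    {"x":-3,"y":4,"z":0,"spin":0,"fingers":1},
    {"x":-3,"y":4,"z":2,"spin":0,"fingers":1},
    {"x":-3,"y":4,"z":3,"spin":0,"fingers":1},
    {"x":-3,"y":4,"z":3,"spin":0,"fingers":1}
  ]
}}

```text
clock: 7.05
eef_pos: [0.6239, -0.1914, 0.0348]
tool_rot: [0.997, 0.077, 0.0, 0.0]
ft_force: [-0.3, 0.0, -0.1]
grip_width: 0.0389
grasp_force: 60.7
```

>>> {"api": "jog_arm", "payload": {
  "motion": [
    {"x":0,"y":0,"z":0,"spin":0,"fingers":-1},
    {"x":0,"y":0,"z":0,"spin":0,"fingers":-1},
    {"x":0,"y":0,"z":0,"spin":0,"fingers":-1},
    {"x":0,"y":0,"z":-10,"spin":0,"fingers":-1},
    {"x":0,"y":0,"z":-40,"spin":0,"fingers":-1},
    {"x":0,"y":0,"z":-80,"spin":0,"fingers":-1},
    {"x":0,"y":0,"z":-105,"spin":0,"fingers":-1},
    {"x":0,"y":0,"z":-105,"spin":0,"fingers":-1}
  ]
}}

```text
clock: 8.05
eef_pos: [0.626, -0.1919, 0.1434]
tool_rot: [0.997, 0.077, 0.003, 0.001]
ft_force: [-0.1, -0.3, -0.0]
grip_width: 0.0854
grasp_force: 0.0
```

```bash
python3 -c "
from h import *
go(.566,.179,.14,21)
c=camera('wrist'); cv2.imwrite('pics/w4.png',c['pixels'][:,:,::-1])"
```

```text
t 8.05 pos [ 0.626  -0.1919  0.1434] ang 8.8 j [-0.3   0.57  0.35  1.34  0.    2.69] -> shift [  -2.3 -375.7    2.3] spin -12.2
```

View pics/w4.png

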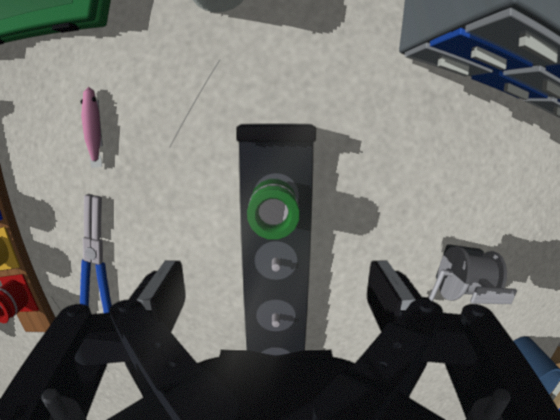

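Green stands on the far post, rim at (272,211). Now to blue.

>>> {"api": "jog_arm", "payload": {
  "motion": [
    {"x":0,"y":-55,"z":0,"spin":-2,"fingers":-1},
    {"x":0,"y":-110,"z":0,"spin":-4,"fingers":-1},
    {"x":-1,"y":-165,"z":0,"spin":-6,"fingers":-1},
    {"x":-1,"y":-220,"z":0,"spin":-8,"fingers":-1},
    {"x":-2,"y":-275,"z":0,"spin":-10,"fingers":-1},
    {"x":-2,"y":-330,"z":0,"spin":-12,"fingers":-1},
    {"x":-2,"y":-376,"z":0,"spin":-12,"fingers":-1},
    {"x":-2,"y":-376,"z":0,"spin":-12,"fingers":-1}
  ]
}}

```text
clock: 9.1
eef_pos: [0.5622, 0.183, 0.1378]
tool_rot: [0.983, 0.184, -0.002, -0.0]
ft_force: [0.0, 0.7, 0.0]
grip_width: 0.0852
grasp_force: 0.0
```

>>> {"api": "jog_arm", "payload": {
  "motion": [
    {"x":0,"y":0,"z":0,"spin":0,"fingers":-1},
    {"x":0,"y":0,"z":0,"spin":0,"fingers":-1}
  ]
}}

```text
clock: 9.35
eef_pos: [0.564, 0.1786, 0.139]
tool_rot: [0.984, 0.18, -0.001, 0.0]
ft_force: [0.8, 0.5, 1.0]
grip_width: 0.0854
grasp_force: 0.0
```

```bash
python3 -c "
from h import *
go(.566,.179,.032,21)
c=camera('wrist'); cv2.imwrite('pics/w5.png',c['pixels'][:,:,::-1])"
```

```text
t 9.35 pos [0.564  0.1786 0.139 ] ang 20.7 j [ 0.31  0.46  0.14  1.26 -0.    3.09] -> shift [  2.2   0.3 107. ] spin -0.3
```

View pics/w5.png

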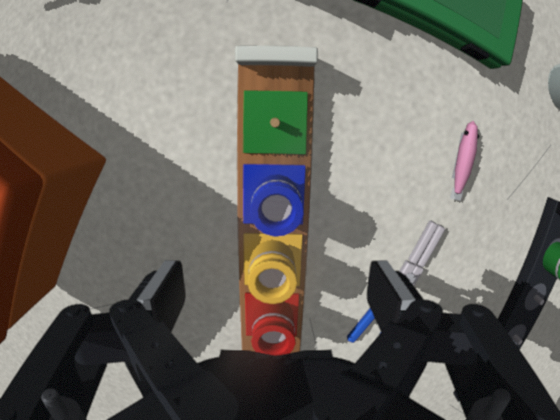

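Rims are at blue (275,208), yellow (272,278) and red (273,337).

```bash
python3 -c "
from h import *
c=camera('wrist')
for p in ((275,208),(272,278),(273,337)):
  P=onplane(c,p,.07,True); print(p,P.round(4))
P=onplane(c,(275,208),.07,True); go(P[0],P[1],.032,21)
"
```

```text
(275, 208) [0.5647 0.1791 0.07  ]
(272, 278) [0.5073 0.16   0.07  ]
(273, 337) [0.4486 0.1371 0.07  ]
t 9.45 pos [0.5643 0.1786 0.1395] ang 20.7 j [ 0.31  0.46  0.15  1.26 -0.    3.09] -> shift [  0.6  -0.3 107.5] spin -0.3
```

>>> {"api": "jog_arm", "payload": {
  "motion": [
    {"x":1,"y":0,"z":30,"spin":0,"fingers":-1},
    {"x":1,"y":0,"z":70,"spin":0,"fingers":-1},
    {"x":1,"y":0,"z":95,"spin":0,"fingers":-1},
    {"x":1,"y":0,"z":106,"spin":0,"fingers":-1},
    {"x":1,"y":0,"z":106,"spin":0,"fingers":-1},
    {"x":1,"y":0,"z":106,"spin":0,"fingers":1},
    {"x":1,"y":0,"z":106,"spin":0,"fingers":1},
    {"x":1,"y":0,"z":106,"spin":0,"fingers":1}
  ]
}}

```text
clock: 10.45
eef_pos: [0.5664, 0.1806, 0.0355]
tool_rot: [0.984, 0.181, 0.002, -0.0]
ft_force: [-0.3, -0.4, 2.5]
grip_width: 0.0389
grasp_force: 59.9
```

>>> {"api": "jog_arm", "payload": {
  "motion": [
    {"x":0,"y":0,"z":0,"spin":0,"fingers":1},
    {"x":0,"y":0,"z":0,"spin":0,"fingers":1}
  ]
}}

```text
clock: 10.7
eef_pos: [0.5662, 0.1806, 0.0354]
tool_rot: [0.984, 0.181, 0.002, -0.0]
ft_force: [-0.3, 0.2, 5.7]
grip_width: 0.0384
grasp_force: 59.8
```

>>> {"api": "jog_arm", "payload": {
  "motion": [
    {"x":0,"y":0,"z":-15,"spin":0,"fingers":1},
    {"x":0,"y":0,"z":-40,"spin":0,"fingers":1},
    {"x":0,"y":0,"z":-75,"spin":0,"fingers":1},
    {"x":0,"y":0,"z":-90,"spin":0,"fingers":1},
    {"x":0,"y":0,"z":-90,"spin":0,"fingers":1},
    {"x":0,"y":0,"z":-90,"spin":0,"fingers":1}
  ]
}}

```text
clock: 11.45
eef_pos: [0.5642, 0.18, 0.1224]
tool_rot: [0.984, 0.181, -0.001, 0.0]
ft_force: [-1.1, 1.3, -0.4]
grip_width: 0.0388
grasp_force: 60.4
```

```bash
python3 -c "
from h import *
go(.561,-.202,.125,8.9)"
```

```text
t 11.45 pos [0.5642 0.18   0.1224] ang 20.8 j [0.31 0.47 0.12 1.22 0.   3.09] -> shift [-138.9  355.9   -2.3] spin 11.9
```

>>> {"api": "jog_arm", "payload": {
  "motion": [
    {"x":-20,"y":51,"z":0,"spin":2,"fingers":1},
    {"x":-40,"y":102,"z":0,"spin":4,"fingers":1},
    {"x":-60,"y":153,"z":0,"spin":6,"fingers":1},
    {"x":-80,"y":204,"z":0,"spin":8,"fingers":1},
    {"x":-100,"y":255,"z":0,"spin":10,"fingers":1},
    {"x":-120,"y":306,"z":0,"spin":12,"fingers":1},
    {"x":-139,"y":356,"z":0,"spin":12,"fingers":1},
    {"x":-139,"y":356,"z":0,"spin":12,"fingers":1}
  ]
}}

```text
clock: 12.45
eef_pos: [0.5603, -0.2055, 0.1216]
tool_rot: [0.997, 0.074, -0.001, -0.0]
ft_force: [-0.7, 1.3, -1.2]
grip_width: 0.0381
grasp_force: 60.5
```

>>> {"api": "jog_arm", "payload": {
  "motion": [
    {"x":0,"y":0,"z":0,"spin":0,"fingers":1},
    {"x":0,"y":0,"z":0,"spin":0,"fingers":1}
  ]
}}

```text
clock: 12.7
eef_pos: [0.5615, -0.2003, 0.123]
tool_rot: [0.997, 0.078, -0.001, -0.0]
ft_force: [-0.1, 0.0, -1.3]
grip_width: 0.0387
grasp_force: 60.5
```

```bash
python3 -c "
from h import *
go(.561,-.202,.036,8.9)
c=camera('wrist'); cv2.imwrite('pics/w6.png',c['pixels'][:,:,::-1])"
```

```text
t 12.7 pos [ 0.5615 -0.2003  0.123 ] ang 8.9 j [-0.34  0.47  0.13  1.23  0.    2.64] -> shift [-0.7  1.7 87. ] spin 0.0
```

View pics/w6.png

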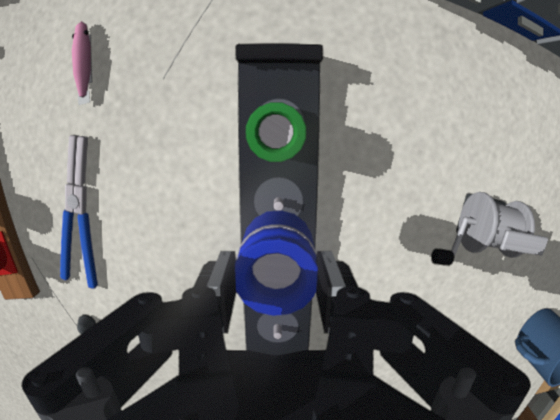

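Blue is held with its rim at (276,270). The target post's disc is at (279,200), the green rim at (276,131), and the red post's disc at (278,330).

```bash
python3 -c "
from h import *
c=camera('wrist')
for p,z in (((279,200),.022),((278,329),.022),((276,131),.07),((276,270),.158)): print(p,onplane(c,p,z,True).round(4))
"
```

```text
(279, 200) [ 0.5608 -0.2037  0.022 ]
(278, 329) [ 0.426  -0.2245  0.022 ]
(276, 131) [ 0.6209 -0.1915  0.07  ]
(276, 270) [ 0.563  -0.2007  0.158 ]
```

>>> {"api": "jog_arm", "payload": {
  "motion": [
    {"x":-3,"y":3,"z":0,"spin":0,"fingers":1},
    {"x":-3,"y":3,"z":30,"spin":0,"fingers":1},
    {"x":-3,"y":3,"z":50,"spin":0,"fingers":1},
    {"x":-3,"y":3,"z":65,"spin":0,"fingers":1},
    {"x":-3,"y":3,"z":80,"spin":0,"fingers":1},
    {"x":-3,"y":3,"z":88,"spin":0,"fingers":1},
    {"x":-3,"y":3,"z":88,"spin":0,"fingers":1},
    {"x":-3,"y":3,"z":88,"spin":0,"fingers":1}
  ]
}}

```text
clock: 13.8
eef_pos: [0.5596, -0.2054, 0.036]
tool_rot: [0.997, 0.077, 0.0, 0.0]
ft_force: [-1.4, 0.2, -0.4]
grip_width: 0.0384
grasp_force: 60.5
```

>>> {"api": "jog_arm", "payload": {
  "motion": [
    {"x":0,"y":0,"z":0,"spin":0,"fingers":-1},
    {"x":0,"y":0,"z":0,"spin":0,"fingers":-1},
    {"x":0,"y":0,"z":0,"spin":0,"fingers":-1},
    {"x":0,"y":0,"z":-10,"spin":0,"fingers":-1},
    {"x":0,"y":0,"z":-40,"spin":0,"fingers":-1},
    {"x":0,"y":0,"z":-80,"spin":0,"fingers":-1},
    {"x":0,"y":0,"z":-105,"spin":0,"fingers":-1},
    {"x":0,"y":0,"z":-105,"spin":0,"fingers":-1}
  ]
}}

```text
clock: 14.8
eef_pos: [0.5613, -0.206, 0.1442]
tool_rot: [0.997, 0.077, 0.003, 0.001]
ft_force: [-0.4, 0.4, -0.3]
grip_width: 0.0853
grasp_force: 0.0
```

```bash
python3 -c "
from h import *
go(.507,.159,.14,21)"
```

```text
t 14.8 pos [ 0.5613 -0.206   0.1442] ang 8.8 j [-0.35  0.46  0.16  1.27 -0.    2.64] -> shift [   2.4 -369.     3. ] spin -12.2
```

>>> {"api": "jog_arm", "payload": {
  "motion": [
    {"x":0,"y":-54,"z":0,"spin":-2,"fingers":-1},
    {"x":1,"y":-108,"z":0,"spin":-4,"fingers":-1},
    {"x":1,"y":-162,"z":0,"spin":-6,"fingers":-1},
    {"x":2,"y":-216,"z":0,"spin":-8,"fingers":-1},
    {"x":3,"y":-270,"z":0,"spin":-10,"fingers":-1},
    {"x":3,"y":-324,"z":0,"spin":-12,"fingers":-1},
    {"x":3,"y":-369,"z":0,"spin":-12,"fingers":-1},
    {"x":3,"y":-369,"z":0,"spin":-12,"fingers":-1}
  ]
}}

```text
clock: 15.8
eef_pos: [0.5042, 0.1625, 0.1396]
tool_rot: [0.983, 0.183, -0.001, -0.0]
ft_force: [-0.4, -0.8, -0.6]
grip_width: 0.0852
grasp_force: 0.0
```

>>> {"api": "jog_arm", "payload": {
  "motion": [
    {"x":0,"y":0,"z":0,"spin":0,"fingers":-1},
    {"x":0,"y":0,"z":0,"spin":0,"fingers":-1}
  ]
}}

```text
clock: 16.05
eef_pos: [0.5055, 0.1585, 0.1403]
tool_rot: [0.984, 0.18, -0.0, 0.0]
ft_force: [-0.1, -0.7, -0.3]
grip_width: 0.0853
grasp_force: 0.0
```

```bash
python3 -c "
from h import *
go(.507,.159,.032,21)
c=camera('wrist'); cv2.imwrite('pics/w7.png',c['pixels'][:,:,::-1])"
```

```text
t 16.05 pos [0.5055 0.1585 0.1403] ang 20.7 j [ 0.3   0.34 -0.03  1.2  -0.    3.08] -> shift [1.600e+00 1.000e-01 1.083e+02] spin -0.3
```

View pics/w7.png

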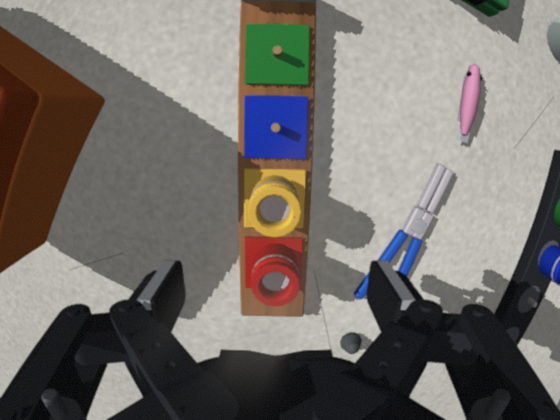

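Yellow's rim is at (274,209), the same place blue was before its grasp. Red's is at (275,280).

>>> {"api": "jog_arm", "payload": {
  "motion": [
    {"x":1,"y":0,"z":30,"spin":0,"fingers":-1},
    {"x":1,"y":0,"z":70,"spin":0,"fingers":-1},
    {"x":1,"y":0,"z":95,"spin":0,"fingers":-1},
    {"x":1,"y":0,"z":107,"spin":0,"fingers":-1},
    {"x":1,"y":0,"z":107,"spin":0,"fingers":-1},
    {"x":1,"y":0,"z":107,"spin":0,"fingers":1},
    {"x":1,"y":0,"z":107,"spin":0,"fingers":1},
    {"x":1,"y":0,"z":107,"spin":0,"fingers":1}
  ]
}}

```text
clock: 17.1
eef_pos: [0.5075, 0.1606, 0.0354]
tool_rot: [0.983, 0.181, 0.001, -0.0]
ft_force: [-1.3, -0.1, 3.1]
grip_width: 0.0386
grasp_force: 59.8
```

>>> {"api": "jog_arm", "payload": {
  "motion": [
    {"x":0,"y":0,"z":0,"spin":0,"fingers":1},
    {"x":0,"y":0,"z":0,"spin":0,"fingers":1}
  ]
}}

```text
clock: 17.35
eef_pos: [0.5074, 0.1606, 0.0354]
tool_rot: [0.983, 0.181, 0.001, -0.0]
ft_force: [-1.0, 0.5, 5.9]
grip_width: 0.0385
grasp_force: 59.5
```

>>> {"api": "jog_arm", "payload": {
  "motion": [
    {"x":0,"y":0,"z":-15,"spin":0,"fingers":1},
    {"x":0,"y":0,"z":-40,"spin":0,"fingers":1},
    {"x":0,"y":0,"z":-75,"spin":0,"fingers":1},
    {"x":0,"y":0,"z":-90,"spin":0,"fingers":1},
    {"x":0,"y":0,"z":-90,"spin":0,"fingers":1},
    {"x":0,"y":0,"z":-90,"spin":0,"fingers":1}
  ]
}}

```text
clock: 18.1
eef_pos: [0.5056, 0.1599, 0.1225]
tool_rot: [0.984, 0.181, -0.001, 0.0]
ft_force: [-0.1, -0.5, -1.0]
grip_width: 0.0381
grasp_force: 60.4
```

```bash
python3 -c "
from h import *
go(.494,-.2135,.125,8.9)"
```

```text
t 18.1 pos [0.5056 0.1599 0.1225] ang 20.8 j [ 0.31  0.35 -0.06  1.16 -0.    3.08] -> shift [-143.6  344.8   -2.2] spin 11.9
```

>>> {"api": "jog_arm", "payload": {
  "motion": [
    {"x":-20,"y":49,"z":0,"spin":2,"fingers":1},
    {"x":-41,"y":98,"z":0,"spin":4,"fingers":1},
    {"x":-62,"y":148,"z":0,"spin":6,"fingers":1},
    {"x":-83,"y":197,"z":0,"spin":8,"fingers":1},
    {"x":-104,"y":246,"z":0,"spin":10,"fingers":1},
    {"x":-124,"y":296,"z":0,"spin":12,"fingers":1},
    {"x":-144,"y":345,"z":0,"spin":12,"fingers":1},
    {"x":-144,"y":345,"z":0,"spin":12,"fingers":1}
  ]
}}

```text
clock: 19.1
eef_pos: [0.4933, -0.2167, 0.1219]
tool_rot: [0.997, 0.074, -0.001, -0.0]
ft_force: [0.4, 0.4, -0.7]
grip_width: 0.0386
grasp_force: 60.6
```

>>> {"api": "jog_arm", "payload": {
  "motion": [
    {"x":0,"y":0,"z":0,"spin":0,"fingers":1},
    {"x":0,"y":0,"z":0,"spin":0,"fingers":1}
  ]
}}

```text
clock: 19.35
eef_pos: [0.4943, -0.212, 0.123]
tool_rot: [0.997, 0.078, -0.001, -0.001]
ft_force: [-0.0, 0.2, -1.4]
grip_width: 0.0384
grasp_force: 60.6
```

```bash
python3 -c "
from h import *
go(.494,-.2135,.036,8.9)
c=camera('wrist'); cv2.imwrite('pics/w8.png',c['pixels'][:,:,::-1])"
```

```text
t 19.35 pos [ 0.4943 -0.212   0.123 ] ang 8.9 j [-0.41  0.36 -0.04  1.17  0.    2.58] -> shift [-0.4  1.5 87. ] spin 0.0
```

View pics/w8.png

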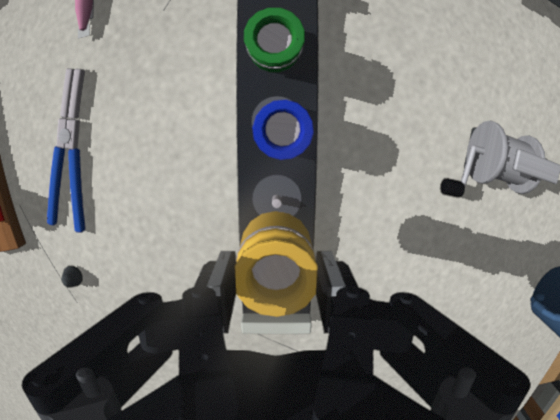

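The target disc is at (277,198) in front of the held yellow spool at (276,271). Blue's rim is at (283,129) and green's at (274,38), both on their posts.

>>> {"api": "jog_arm", "payload": {
  "motion": [
    {"x":-1,"y":2,"z":0,"spin":0,"fingers":1},
    {"x":-1,"y":2,"z":30,"spin":0,"fingers":1},
    {"x":-1,"y":2,"z":50,"spin":0,"fingers":1},
    {"x":-1,"y":2,"z":65,"spin":0,"fingers":1},
    {"x":-1,"y":2,"z":80,"spin":0,"fingers":1},
    {"x":-1,"y":2,"z":88,"spin":0,"fingers":1},
    {"x":-1,"y":2,"z":88,"spin":0,"fingers":1},
    {"x":-1,"y":2,"z":88,"spin":0,"fingers":1}
  ]
}}

```text
clock: 20.4
eef_pos: [0.4943, -0.2158, 0.0359]
tool_rot: [0.997, 0.077, 0.0, 0.0]
ft_force: [-0.5, -0.9, -1.3]
grip_width: 0.0386
grasp_force: 60.6
```

>>> {"api": "jog_arm", "payload": {
  "motion": [
    {"x":0,"y":0,"z":0,"spin":0,"fingers":-1},
    {"x":0,"y":0,"z":0,"spin":0,"fingers":-1},
    {"x":0,"y":0,"z":0,"spin":0,"fingers":-1},
    {"x":0,"y":0,"z":-10,"spin":0,"fingers":-1},
    {"x":0,"y":0,"z":-40,"spin":0,"fingers":-1},
    {"x":0,"y":0,"z":-80,"spin":0,"fingers":-1},
    {"x":0,"y":0,"z":-105,"spin":0,"fingers":-1},
    {"x":0,"y":0,"z":-105,"spin":0,"fingers":-1}
  ]
}}

```text
clock: 21.4
eef_pos: [0.4959, -0.2165, 0.1438]
tool_rot: [0.997, 0.077, 0.003, 0.001]
ft_force: [-0.2, -0.9, -0.8]
grip_width: 0.0854
grasp_force: 0.0
```

```bash
python3 -c "
from h import *
go(.448,.137,.14,21)"
```

```text
t 21.4 pos [ 0.4959 -0.2165  0.1438] ang 8.8 j [-0.41  0.35 -0.01  1.21 -0.    2.58] -> shift [   7.  -356.7    2.6] spin -12.2
```

Now red.

>>> {"api": "jog_arm", "payload": {
  "motion": [
    {"x":1,"y":-52,"z":0,"spin":-2,"fingers":-1},
    {"x":2,"y":-104,"z":0,"spin":-4,"fingers":-1},
    {"x":3,"y":-156,"z":0,"spin":-6,"fingers":-1},
    {"x":4,"y":-208,"z":0,"spin":-8,"fingers":-1},
    {"x":5,"y":-260,"z":0,"spin":-10,"fingers":-1},
    {"x":6,"y":-312,"z":0,"spin":-12,"fingers":-1},
    {"x":7,"y":-357,"z":0,"spin":-12,"fingers":-1},
    {"x":7,"y":-357,"z":0,"spin":-12,"fingers":-1}
  ]
}}

```text
clock: 22.4
eef_pos: [0.4448, 0.1406, 0.1398]
tool_rot: [0.983, 0.184, -0.001, -0.0]
ft_force: [-0.0, -0.3, -0.1]
grip_width: 0.0858
grasp_force: 0.0
```

>>> {"api": "jog_arm", "payload": {
  "motion": [
    {"x":0,"y":0,"z":0,"spin":0,"fingers":-1},
    {"x":0,"y":0,"z":0,"spin":0,"fingers":-1}
  ]
}}

```text
clock: 22.65
eef_pos: [0.4459, 0.1371, 0.1404]
tool_rot: [0.984, 0.18, -0.0, 0.0]
ft_force: [0.2, -0.2, -0.3]
grip_width: 0.0855
grasp_force: 0.0
```

```bash
python3 -c "
from h import *
go(.448,.137,.032,21)
c=camera('wrist'); cv2.imwrite('pics/w9.png',c['pixels'][:,:,::-1])"
```

```text
t 22.65 pos [0.4459 0.1371 0.1404] ang 20.7 j [ 0.3   0.21 -0.2   1.16 -0.    3.08] -> shift [  2.    0.8 108.4] spin -0.3
```

View pics/w9.png

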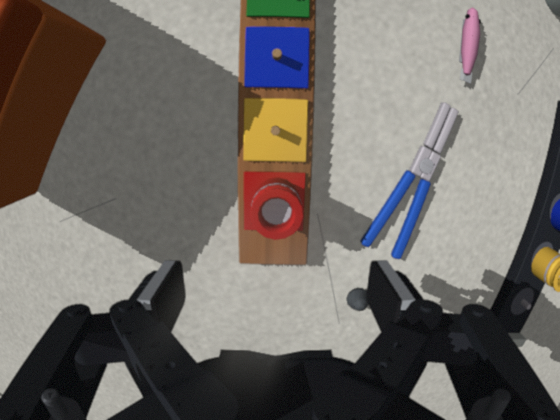

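Red's rim is at (276,210), aligned as before.

>>> {"api": "jog_arm", "payload": {
  "motion": [
    {"x":1,"y":0,"z":30,"spin":0,"fingers":-1},
    {"x":1,"y":0,"z":70,"spin":0,"fingers":-1},
    {"x":1,"y":0,"z":95,"spin":0,"fingers":-1},
    {"x":1,"y":0,"z":107,"spin":0,"fingers":-1},
    {"x":1,"y":0,"z":107,"spin":0,"fingers":-1},
    {"x":1,"y":0,"z":107,"spin":0,"fingers":1},
    {"x":1,"y":0,"z":107,"spin":0,"fingers":1},
    {"x":1,"y":0,"z":107,"spin":0,"fingers":1}
  ]
}}

```text
clock: 23.7
eef_pos: [0.4483, 0.1388, 0.0351]
tool_rot: [0.984, 0.181, 0.002, 0.0]
ft_force: [-0.1, -1.2, 4.8]
grip_width: 0.0385
grasp_force: 59.5
```

>>> {"api": "jog_arm", "payload": {
  "motion": [
    {"x":0,"y":0,"z":0,"spin":0,"fingers":1},
    {"x":0,"y":0,"z":0,"spin":0,"fingers":1}
  ]
}}

```text
clock: 23.95
eef_pos: [0.4481, 0.1388, 0.0351]
tool_rot: [0.984, 0.181, 0.001, 0.0]
ft_force: [0.1, -0.5, 5.5]
grip_width: 0.0383
grasp_force: 59.4
```

>>> {"api": "jog_arm", "payload": {
  "motion": [
    {"x":0,"y":0,"z":-15,"spin":0,"fingers":1},
    {"x":0,"y":0,"z":-40,"spin":0,"fingers":1},
    {"x":0,"y":0,"z":-75,"spin":0,"fingers":1},
    {"x":0,"y":0,"z":-90,"spin":0,"fingers":1},
    {"x":0,"y":0,"z":-90,"spin":0,"fingers":1},
    {"x":0,"y":0,"z":-90,"spin":0,"fingers":1}
  ]
}}

```text
clock: 24.7
eef_pos: [0.4464, 0.1385, 0.123]
tool_rot: [0.983, 0.181, -0.001, 0.0]
ft_force: [-0.0, 0.2, -0.7]
grip_width: 0.0382
grasp_force: 60.2
```

```bash
python3 -c "
from h import *
go(.428,-.224,.125,8.9)"
```

```text
t 24.7 pos [0.4464 0.1385 0.123 ] ang 20.8 j [ 0.3   0.23 -0.23  1.12 -0.    3.08] -> shift [-146.2  332.2   -1.8] spin 11.9
```

>>> {"api": "jog_arm", "payload": {
  "motion": [
    {"x":-21,"y":48,"z":0,"spin":2,"fingers":1},
    {"x":-42,"y":95,"z":0,"spin":4,"fingers":1},
    {"x":-63,"y":142,"z":0,"spin":6,"fingers":1},
    {"x":-84,"y":190,"z":0,"spin":8,"fingers":1},
    {"x":-105,"y":238,"z":0,"spin":10,"fingers":1},
    {"x":-126,"y":285,"z":0,"spin":12,"fingers":1},
    {"x":-146,"y":332,"z":0,"spin":12,"fingers":1},
    {"x":-146,"y":332,"z":0,"spin":12,"fingers":1}
  ]
}}

```text
clock: 25.7
eef_pos: [0.4277, -0.2265, 0.1224]
tool_rot: [0.997, 0.074, -0.001, -0.0]
ft_force: [0.3, 0.5, -1.0]
grip_width: 0.0382
grasp_force: 60.4
```

>>> {"api": "jog_arm", "payload": {
  "motion": [
    {"x":0,"y":0,"z":0,"spin":0,"fingers":1},
    {"x":0,"y":0,"z":0,"spin":0,"fingers":1}
  ]
}}

```text
clock: 25.95
eef_pos: [0.4283, -0.2223, 0.1232]
tool_rot: [0.997, 0.078, -0.001, -0.001]
ft_force: [-0.2, 0.2, -0.5]
grip_width: 0.0382
grasp_force: 60.4
```

```bash
python3 -c "
from h import *
go(.428,-.224,.036,8.9)
c=camera('wrist'); cv2.imwrite('pics/w10.png',c['pixels'][:,:,::-1])"
```

```text
t 25.95 pos [ 0.4283 -0.2223  0.1232] ang 8.9 j [-0.48  0.26 -0.19  1.13  0.    2.51] -> shift [-0.5  1.7 87.2] spin 0.0
```

View pics/w10.png

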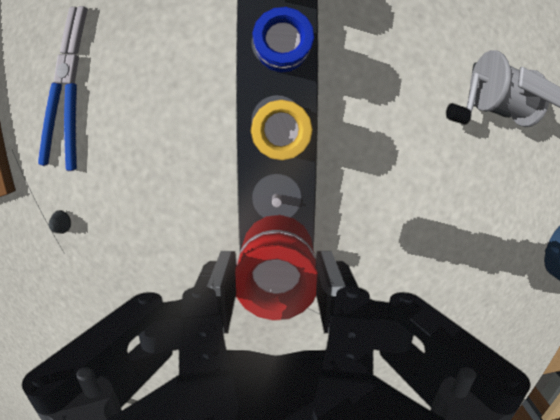

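Red is held with its rim at (276,277), about 3 mm nearer the robot than the others. The target disc is at (277,198), and blue (283,38) and yellow (282,130) are seated. I'll shift 2 mm forward to compensate.

>>> {"api": "jog_arm", "payload": {
  "motion": [
    {"x":2,"y":0,"z":0,"spin":0,"fingers":1},
    {"x":2,"y":0,"z":30,"spin":0,"fingers":1},
    {"x":2,"y":0,"z":50,"spin":0,"fingers":1},
    {"x":2,"y":0,"z":65,"spin":0,"fingers":1},
    {"x":2,"y":0,"z":80,"spin":0,"fingers":1},
    {"x":2,"y":0,"z":88,"spin":0,"fingers":1},
    {"x":2,"y":0,"z":88,"spin":0,"fingers":1},
    {"x":2,"y":0,"z":88,"spin":0,"fingers":1}
  ]
}}

```text
clock: 27.0
eef_pos: [0.431, -0.2233, 0.036]
tool_rot: [0.997, 0.077, 0.0, 0.0]
ft_force: [0.8, -0.0, -1.7]
grip_width: 0.0383
grasp_force: 60.4
```

>>> {"api": "jog_arm", "payload": {
  "motion": [
    {"x":0,"y":0,"z":0,"spin":0,"fingers":-1},
    {"x":0,"y":0,"z":0,"spin":0,"fingers":-1},
    {"x":0,"y":0,"z":0,"spin":0,"fingers":-1},
    {"x":0,"y":0,"z":-10,"spin":0,"fingers":-1},
    {"x":0,"y":0,"z":-40,"spin":0,"fingers":-1},
    {"x":0,"y":0,"z":-80,"spin":0,"fingers":-1},
    {"x":0,"y":0,"z":-120,"spin":0,"fingers":-1},
    {"x":0,"y":0,"z":-160,"spin":0,"fingers":-1}
  ]
}}

```text
clock: 28.0
eef_pos: [0.4305, -0.2234, 0.1978]
tool_rot: [0.997, 0.077, 0.0, 0.0]
ft_force: [0.9, 0.5, -0.6]
grip_width: 0.0853
grasp_force: 0.0
```

>>> {"api": "jog_arm", "payload": {
  "motion": [
    {"x":-30,"y":-40,"z":-10,"spin":0,"fingers":-1},
    {"x":-60,"y":-80,"z":-10,"spin":0,"fingers":-1},
    {"x":-90,"y":-120,"z":-10,"spin":0,"fingers":-1},
    {"x":-90,"y":-160,"z":-10,"spin":0,"fingers":-1},
    {"x":-90,"y":-160,"z":-10,"spin":0,"fingers":-1}
  ]
}}

```text
clock: 28.62
eef_pos: [0.3165, -0.0776, 0.2066]
tool_rot: [0.997, 0.079, 0.001, 0.0]
ft_force: [0.8, 0.3, 0.9]
grip_width: 0.0854
grasp_force: 0.0
```

```bash
python3 -c "
from h import *
A=camera('side')['pixels'][90:260,230:460,::-1]; B=camera('scene')['pixels'][130:330,120:290,::-1]
A=cv2.resize(A,(506,374)); B=cv2.resize(B,(290,341)); B=cv2.copyMakeBorder(B,0,33,0,0,0)
cv2.imwrite('pics/end.png',np.hstack([A,B]))"
```

```text
(no output)
```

View pics/end.png

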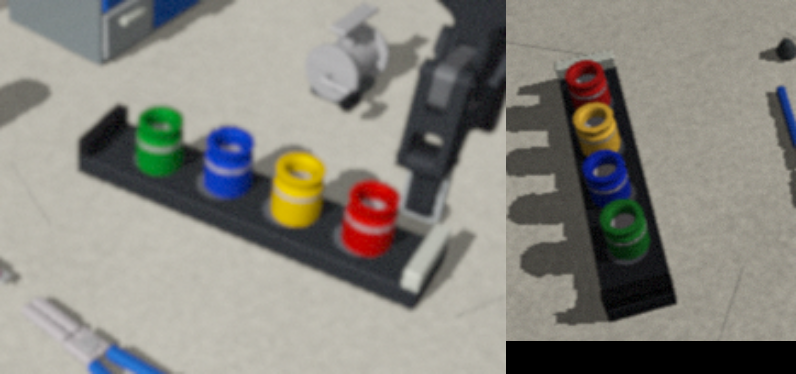

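Both final views show all four spools upright and fully down, in the order green, blue, yellow, red, with red beside the white block. The arm is clear of everything, so I'm handing in.

```bash
python3 -c "
from h import *
print(bot.job_done())"
```

```text
the job is handed in; nothing more can be done
None
```

The job is handed in at about 29 s on the clock: the last pictures show all four spools upright and fully down on the caddy in reverse order (red beside the white block, then yellow, blue, green) with the arm clear, but no verdict came back and I viewed 15 pictures, one over the limit of 14.

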